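# Seat the loose battery pack in its charger and shut the lid

## Task

One of the two battery packs in the yellow chargers stands proud: press it down gently until it is fully home, and only then swing that charger's lid over it and press the lid firmly down until it is fully shut. The other pack is charged and cooling under its open lid: do not touch that charger, and leave everything else where it stands.

Things in the scene. Friction and masses are not known exactly. Their poses are not given: they have to be found in the camera images.
- dock_a: yellow battery charger, fixed, 134 mm wide, 160 deep, 150 high; one of two identical ones, either may be on the left. Origin on the table under the centre of its sloping face. Own axes: x to its high back, y to its left (the lid's hinge side), z up. Its face (130 wide, 157 mm along the slope) rises towards +x at 35 degrees
- dock_a_face (a point): centre of the charger's sloping face, 95 mm above the dock's origin; point axes: x up the slope, y towards the hinge side, z the face's outward normal (35 degrees from vertical)
- dock_a_grip (a point): middle of the charger's fixed black carry handle: a 12 mm bar, 116 mm wide across the slope, 75 mm up-slope of the face's centre and 95 mm out along its normal, hence right above the pack's centre; its two legs go straight back to the face
- pack_a (a joint): battery pack in dock_a, 96 mm along the slope, 76 across, black top with a grey square, orange sides that show only while proud. Slides along the face's normal; value = metres it stands proud: 0 fully home (top 6 mm out from the face), at most 0.02. Needs about 5 to 8 N, stays where left
- pack_a_top (a point): centre of the top face of that pack; z is its outward normal, x up the slope
- lid_a (a joint): white hinged lid of dock_a, 112 mm along the slope, 106 wide, 5 thick, 10 mm skirt. Value in rad: 0 shut (outer face 19 mm out from the sloping face), 1.57 standing along the face's normal, up to 2.2 laid open to the dock's +y side. Stiff hinge, stays where left
- lid_a_hinge (a point): middle of that lid's hinge line, which runs up the slope, 54 mm to the +y side of the face's centre and 14 mm out
- lid_a_mid (a point): middle of that lid's outer face (blue square), 60 mm from the hinge line; z points out of the outer face, x along the hinge
- dock_b: yellow battery charger, fixed, 134 mm wide, 160 deep, 150 high; one of two identical ones, either may be on the left. Origin on the table under the centre of its sloping face. Own axes: x to its high back, y to its left (the lid's hinge side), z up. Its face (130 wide, 157 mm along the slope) rises towards +x at 35 degrees
- dock_b_face (a point): centre of the charger's sloping face, 95 mm above the dock's origin; point axes: x up the slope, y towards the hinge side, z the face's outward normal (35 degrees from vertical)
- dock_b_grip (a point): middle of the charger's fixed black carry handle: a 12 mm bar, 116 mm wide across the slope, 75 mm up-slope of the face's centre and 95 mm out along its normal, hence right above the pack's centre; its two legs go straight back to the face
- pack_b (a joint): battery pack in dock_b, 96 mm along the slope, 76 across, black top with a grey square, orange sides that show only while proud. Slides along the face's normal; value = metres it stands proud: 0 fully home (top 6 mm out from the face), at most 0.02. Needs about 5 to 8 N, stays where left
- pack_b_top (a point): centre of the top face of that pack; z is its outward normal, x up the slope
- lid_b (a joint): white hinged lid of dock_b, 112 mm along the slope, 106 wide, 5 thick, 10 mm skirt. Value in rad: 0 shut (outer face 19 mm out from the sloping face), 1.57 standing along the face's normal, up to 2.2 laid open to the dock's +y side. Stiff hinge, stays where left
- lid_b_hinge (a point): middle of that lid's hinge line, which runs up the slope, 54 mm to the +y side of the face's centre and 14 mm out
- lid_b_mid (a point): middle of that lid's outer face (blue square), 60 mm from the hinge line; z points out of the outer face, x along the hinge
- sanitiser: white hand-sanitiser bottle with a blue cap, 60 mm wide, 160 mm high, loose bystander; origin at the centre of its underside
- dish: steel bowl, 116 mm wide, 40 mm high, loose bystander; origin at the centre of its underside
- tape: white roll of tape lying flat, 90 mm wide, 25 mm high, loose bystander; origin at the centre of its underside
- jar: amber jar with a red cap, 72 mm wide, 90 mm high, loose bystander; origin at the centre of its underside
- torch: blue torch, 28 mm thick, 130 mm long, lying, loose bystander; origin at the centre of its underside
Mind the look-alikes: they are no part of the job. What is shaped like the dock_a but pink is not meant.

How it is judged:
By the outcome, as a careful person would: the job done as asked, in the order asked, and still so for the second after the job is handed in, with the robot touching nothing.
It also fails if it takes over 48 s, if anything falls off the work surface, if the arm or the gripper's body presses on something with over 40 N, if the wrist force passes 120 N, or if a joint passes its speed limit or range.

## Robot

A 6-joint arm with a two-finger parallel gripper is mounted at the origin on the work surface. World frame = base frame: x ahead of the robot, y to its left, z up, the work surface at z = 0. Lengths are in m, angles in rad, forces in N, time in s.
With the tool pointing down it reaches from about 0.3 to 0.85 m from the base axis. Payload 4.2 kg.
Tool frame: the origin (TCP) lies at the very end of the fingers, on their centre line; the grasp point (between the pads) lies 19 mm behind it; z points along the fingers, y is the line along which they close (so a half turn about z gives the same grasp; the last joint's range is limited). The gripper opens to 91 mm and grips with 3 to 60 N. Pads are 32 mm wide; open, the fingers measure 118 mm over their backs; the gripper's body (76 mm by 178 mm) begins 60 mm behind the grasp point.
Start: joints at [-1.281, 0.32, 1.565, -0, 1.257, -0.02], TCP at [0.175, -0.548, 0.214] pointing down, gripper open.
Joint ranges: [-3.11, 3.11], [-0.84, 2.01], [0.21, 2.61], [-1.34, 4.49], [0.05, 2.63], [-2.56, 2.56]. Speed limits (rad/s): [2.57, 2.57, 3.14, 3.14, 3.14, 3.14].

## Interface

Orientations are given as a 3x3 rotation matrix whose columns are the frame's x, y, z axes.
In Python, from bench import manip gives the robot as it stands. Calls block until the motion is done:
- manip.move_ptp(position, orientation): joint-space move of the TCP to a pose.
- manip.line_to(position, attitude=None, vel=0.15): straight line of the TCP; attitude=None keeps the orientation; vel is the mean speed in m/s.
- manip.goto_joints(angles): joint-space move.
- manip.grip(opening): finger opening in m; the grip force is fixed at half the most; returns when the fingers have stopped.
- manip.sleep(seconds).
- manip.solve_ik(position, orientation): joint angles nearest the present ones, or None.
- manip.snapshot(name): name is "scene" or "top" or "wrist"; returns a dict with "image" (400x640x3 uint8, red, green, blue), "z_map" (400x640 float32, m along the optical axis (not along the pixel's ray), 0 where there is no reading), "K" (3x3 intrinsics, pixels), "extrinsics" (4x4, takes a point from camera to world coordinates). Camera axes: x right, y up, looking along -z (the intrinsics and any distortion apply to the point x, -y, -z); pixel columns grow to the right and rows downward; lengths in m; the calibration is good to about 2 mm. A picture is of the moment at which its call begins.
A pose or a line that the arm cannot do raises manip.MotionError and nothing moves.
- manip.finish_job(): hands the job in; it is judged then, once.
Readings, each from a call of its own:
- manip.get_time(): time.
- manip.get_q(): joint angles.
- manip.get_qvel(): joint speeds.
- manip.get_joint_efforts(): joint torques, N m.
- manip.get_tcp_pos(): TCP position.
- manip.get_orientation(): TCP orientation.
- manip.get_wrist_force(): force on the tool from outside, world axes, zero at the start.
- manip.get_torque(): the same for the moment, N m.
- manip.get_opening(): finger opening in m.
- manip.get_grip_force(): force on a finger pad.
Only numpy, scipy, OpenCV 4.12 (cv2) and the standard library are available. Lean on these libraries where they do the work, as an engineer would, in place of code of your own. Each camera call takes 0.05 s, during which the arm holds its last target. There are 200 camera calls.

## Working session

There is one attempt and no reset: what is moved stays moved. The work goes in short steps, each a Python script; the robot and the scene stay as the last script left them, time stands still between calls to the robot, and variables do not carry over. Pictures are saved under pics/ and viewed, at most 10 in all, crops included, and the job is handed in when it is done.

```bash
ls; mkdir -p pics; python3 - <<'E'
from bench import manip
import cv2,numpy as np
for n in ("scene","top"):
    s=manip.snapshot(n); cv2.imwrite(f"pics/{n}0.png",s["image"][:,:,::-1]); np.savez(f"{n}0.npz",**s)
    print(n,s["K"].tolist(),s["extrinsics"].round(4).tolist(),[k for k in s])
print(manip.get_time())
a=cv2.imread("pics/scene0.png");b=cv2.imread("pics/top0.png")
cv2.imwrite("pics/both0.png",cv2.resize(np.vstack([a,b]),None,fx=.75,fy=.75))
E
```

```text
pics
scene [[416.3324639630159, 0.0, 322.8009694921552], [0.0, 416.3324639630159, 203.91434722363363], [0.0, 0.0, 1.0]] [[-0.9872, -0.1298, 0.0924, 0.6186], [0.159, -0.7632, 0.6264, 0.9303], [-0.0108, 0.633, 0.774, 1.0874], [0.0, 0.0, 0.0, 1.0]] ['image', 'z_map', 'K', 'extrinsics']
top [[391.72116142657006, 0.0, 313.994798309821], [0.0, 391.72116142657006, 201.8423592106964], [0.0, 0.0, 1.0]] [[-0.0181, 0.9861, -0.1651, 0.3132], [-0.9997, -0.0153, 0.0186, 0.1775], [0.0158, 0.1654, 0.9861, 1.1685], [0.0, 0.0, 0.0, 1.0]] ['image', 'z_map', 'K', 'extrinsics']
0.1
```

View pics/scene0.png

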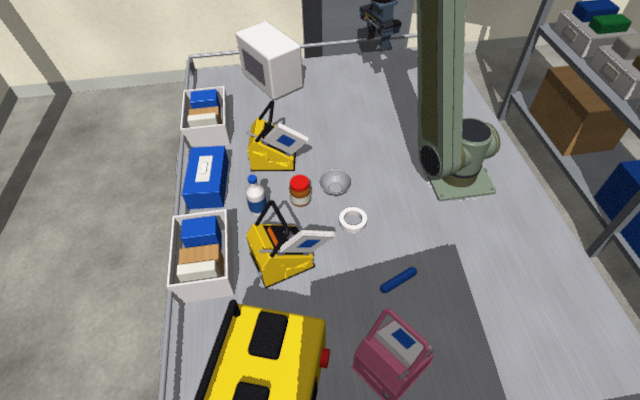

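View pics/top0.png

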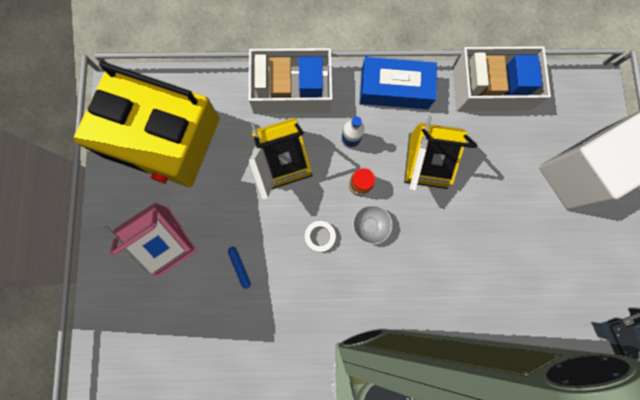

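The scene view shows two yellow chargers, at about (272,145) and (280,250). In the top view they are at (438,155) and (283,155). The pink one at (393,352) is the look-alike. I'll enlarge both yellow chargers to see which pack shows orange.

```bash
python3 - <<'E'
import cv2,numpy as np
a=cv2.imread("pics/scene0.png");b=cv2.imread("pics/top0.png")
c=lambda im,x,y:cv2.resize(im[y:y+90,x:x+120],(400,300),interpolation=cv2.INTER_CUBIC)
cv2.imwrite("pics/crop1.png",np.vstack([np.hstack([c(a,230,200),c(a,225,90)]),np.hstack([c(b,230,110),c(b,385,110)])]))
E
```

```text
(no output)
```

View pics/crop1.png

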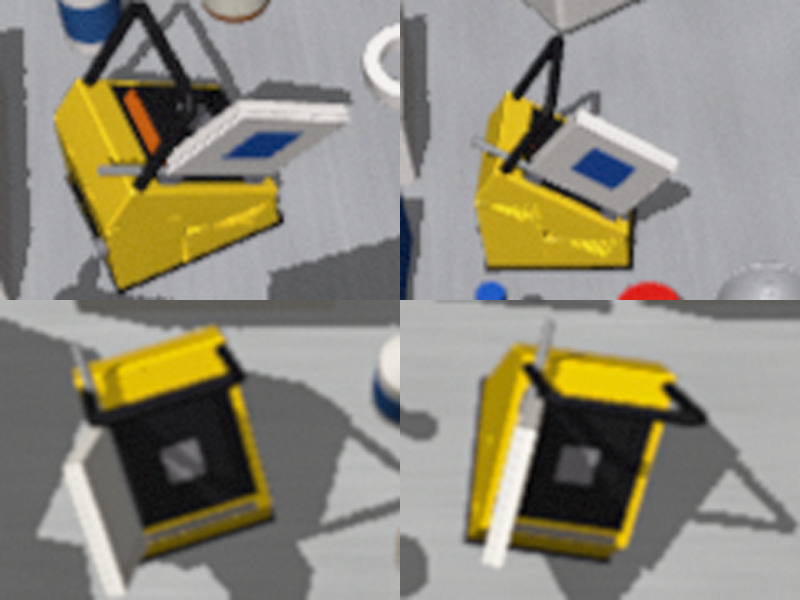

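The charger at larger y (top (283,155), scene (280,250)) shows an orange pack side at crop (140,120), which is scene ≈(272,236), so its pack is proud. The one at top (438,158) shows no orange. I'll check this with depth plane fits.

```bash
cat > h.py <<'E'
import numpy as np,cv2
def cloud(s):
    K,T,z=s["K"],s["extrinsics"],s["z_map"]
    v,u=np.mgrid[0:400,0:640]
    p=np.stack([(u-K[0,2])/K[0,0]*z,-(v-K[1,2])/K[1,1]*z,-z],-1)
    w=p@T[:3,:3].T+T[:3,3]; w[z==0]=np.nan
    return w
def plane(P):
    P=P[~np.isnan(P).any(1)]
    for _ in range(5):
        c=P.mean(0);n=np.linalg.svd(P-c)[2][2];r=(P-c)@n
        P=P[abs(r)<max(2*r.std(),.002)]
    n*=np.sign(n[2]) or 1
    return c,n,r.std(),len(P)
E
python3 - <<'E'
from h import *
t=dict(np.load("top0.npz"));s=dict(np.load("scene0.npz"))
W=cloud(t);S=cloud(s)
def poly(C,pts):
    m=np.zeros((400,640),np.uint8);cv2.fillPoly(m,[np.array(pts,np.int32)],1)
    return C[m>0]
# crop coords ->pixels: x0+cx*.3, y0+cy*.3
cv=lambda x0,y0,q:[(round(x0+.3*a),round(y0+.3*b)) for a,b in q]
for name,C,q in (("A pack top",W,cv(230,110,[(135,130),(220,105),(245,190),(160,215)])),
  ("A grey",W,cv(230,110,[(165,147),(198,140),(204,172),(170,182)])),
  ("B pack top",W,cv(385,110,[(150,125),(230,130),(215,210),(140,205)])),
  ("B grey",W,cv(385,110,[(160,148),(199,150),(196,180),(157,180)])),
  ("A lid",S,cv(230,200,[(235,110),(335,110),(300,160),(190,168)])),
  ("A blue",S,cv(230,200,[(245,135),(298,135),(280,155),(228,155)])),
  ("B lid",S,cv(225,90,[(175,125),(255,165),(240,195),(145,155)])),
  ("scene A black",S,cv(230,200,[(150,95),(185,95),(180,130),(165,135)]))):
    c,n,sd,N=plane(poly(C,q)); print(name,c.round(4),n.round(3),"tilt",np.degrees(np.arccos(n[2])).round(1),"yaw",np.degrees(np.arctan2(-n[1],-n[0])).round(1),round(sd,4),N)
# yellow & black points heights near docks
for nm,(u0,u1,v0,v1) in dict(A=(245,315,110,200),B=(400,475,110,200)).items():
    P=W[v0:v1,u0:u1].reshape(-1,3);c=t["image"][v0:v1,u0:u1].reshape(-1,3).astype(int)
    y=(c[:,0]>150)&(c[:,1]>120)&(c[:,2]<80); Y=P[y]
    print(nm,"yellow",np.nanmin(Y,0).round(3),np.nanmax(Y,0).round(3))
E
```

```text
A pack top [0.6142 0.2347 0.1115] [-0.556 -0.174  0.813] tilt 35.6 yaw 17.3 0.0017 610
A grey [0.6136 0.2355 0.1119] [-0.582 -0.214  0.784] tilt 38.4 yaw 20.2 0.0017 117
B pack top [ 0.6061 -0.2006  0.0991] [-0.574  0.066  0.816] tilt 35.3 yaw -6.5 0.0018 543
B grey [ 0.6088 -0.1963  0.1011] [-0.566  0.042  0.823] tilt 34.6 yaw -4.3 0.0017 129
A lid [0.5679 0.3022 0.1587] [ 0.122 -0.963  0.242] tilt 76.0 yaw 97.2 0.0007 453
A blue [0.5655 0.2998 0.1492] [ 0.113 -0.961  0.253] tilt 75.3 yaw 96.7 0.0007 112
B lid [ 0.5835 -0.1146  0.1641] [-0.302 -0.928  0.218] tilt 77.4 yaw 72.0 0.0012 291
scene A black [0.635  0.2692 0.1679] [ 0.9   -0.272  0.34 ] tilt 70.1 yaw 163.2 0.0031 85
A yellow [0.591 0.166 0.   ] [0.731 0.327 0.219]
B yellow [ 0.549 -0.314 -0.005] [ 0.712 -0.121  0.227]
```

Dock A: face centre ≈(0.625,0.239,0.095), which matches the stated 95 mm. Yaw is 17.3° from both the pack plane and the lid normal. The pack is ≈15 mm proud and the lid is at ≈1.87 rad. Dock B's pack is home (0.101 vs 0.100). The bar sits straight above the pack, so I'll press along the face normal. The gripper's long side will run along the slope, shifted down-slope to clear both handle and lid.

```bash
cat >> h.py <<'E'
psi=np.radians(17.3);a=np.radians(35)
F=np.array([.625,.239,.095])
X=np.array([np.cos(a)*np.cos(psi),np.cos(a)*np.sin(psi),np.sin(a)])
Y=np.array([-np.sin(psi),np.cos(psi),0]);N=np.cross(X,Y)
A=np.column_stack([X,Y,N])
def P(x,y,o): return F+A@np.array([x,y,o])
def Rt(phi=0,sgn=1):  # tool z = -(cos N + sin Y), tool y = sgn*X
    z=-(np.cos(phi)*N+np.sin(phi)*Y); y=sgn*X
    return np.column_stack([np.cross(y,z),y,z])
E
python3 - <<'E'
from h import *
from bench import manip
for sgn in (1,-1):
  for phi in (0,.35):
    print(sgn,phi)
    for p in ((-.035,0,.2),(-.035,0,.006),(-.035,.13,.2),(-.035,.13,.07),(-.035,.02,.02)):
        q=manip.solve_ik(P(*p),Rt(phi,sgn)); print(p,P(*p).round(3),None if q is None else np.round(q,2))
E
```

```text
1 0
(-0.035, 0, 0.2) [0.488 0.196 0.239] [ 0.39 -0.04  2.1  -0.12  0.48  0.18]
(-0.035, 0, 0.006) [0.594 0.229 0.08 ] [ 0.37  0.35  2.11 -0.54  0.08  0.6 ]
(-0.035, 0.13, 0.2) [0.449 0.32  0.239] [ 0.75  0.03  2.03 -0.48  0.57  0.79]
(-0.035, 0.13, 0.07) [0.521 0.343 0.132] [ 0.68  0.27  2.06 -0.74  0.32  1.03]
(-0.035, 0.02, 0.02) [0.581 0.246 0.091] [ 0.42  0.33  2.11 -0.62  0.12  0.71]
1 0.35
(-0.035, 0, 0.2) [0.488 0.196 0.239] [ 0.7   0.05  2.05 -0.83  0.79  1.04]
(-0.035, 0, 0.006) [0.594 0.229 0.08 ] [ 0.61  0.42  2.05 -1.26  0.54  1.5 ]
(-0.035, 0.13, 0.2) [0.449 0.32  0.239] [ 0.97  0.16  1.92 -0.82  0.98  1.23]
(-0.035, 0.13, 0.07) [0.521 0.343 0.132] [ 0.88  0.38  1.94 -0.98  0.78  1.4 ]
(-0.035, 0.02, 0.02) [0.581 0.246 0.091] [ 0.66  0.4   2.04 -1.2   0.58  1.47]
-1 0
(-0.035, 0, 0.2) [0.488 0.196 0.239] None
(-0.035, 0, 0.006) [0.594 0.229 0.08 ] [ 0.37  0.35  2.11 -0.54  0.08 -2.54]
(-0.035, 0.13, 0.2) [0.449 0.32  0.239] [ 0.75  0.03  2.03 -0.48  0.57 -2.36]
(-0.035, 0.13, 0.07) [0.521 0.343 0.132] [ 0.68  0.27  2.06 -0.74  0.32 -2.12]
(-0.035, 0.02, 0.02) [0.581 0.246 0.091] [ 0.42  0.33  2.11 -0.62  0.12 -2.43]
-1 0.35
(-0.035, 0, 0.2) [0.488 0.196 0.239] [ 0.7   0.05  2.05 -0.83  0.79 -2.1 ]
(-0.035, 0, 0.006) [0.594 0.229 0.08 ] [ 0.61  0.42  2.05 -1.26  0.54 -1.64]
(-0.035, 0.13, 0.2) [0.449 0.32  0.239] [ 0.97  0.16  1.92 -0.82  0.98 -1.91]
(-0.035, 0.13, 0.07) [0.521 0.343 0.132] [ 0.88  0.38  1.94 -0.98  0.78 -1.74]
(-0.035, 0.02, 0.02) [0.581 0.246 0.091] [ 0.66  0.4   2.04 -1.2   0.58 -1.67]
```

```bash
python3 - <<'E'
from h import *
from bench import manip
R=Rt(.12)
p=manip.get_tcp_pos(); manip.line_to(np.array([p[0],p[1],.36]),vel=.3)
manip.move_ptp(P(-.03,-.002,.17),R)
manip.grip(0)
print(manip.get_time(),manip.get_q(),manip.get_wrist_force(),manip.get_opening())
t=manip.get_time();manip.line_to(P(-.03,-.002,.045),vel=.12);print(manip.get_time()-t)
t=manip.get_time();manip.line_to(P(-.03,-.002,.044),vel=.05);print(manip.get_time()-t, manip.get_wrist_force())
a=manip.snapshot("scene");b=manip.snapshot("wrist")
c=cv2.resize(a["image"][100:310,180:460],None,fx=2,fy=2,interpolation=cv2.INTER_CUBIC)
d=cv2.resize(b["image"],(240,150)); m=np.zeros((570,560,3),np.uint8);m[:420]=c;m[420:,:240]=d
cv2.imwrite("pics/p1.png",m[:,:,::-1])
E
```

```text
5.0083 [ 0.49356565  0.038245    2.08895422 -0.50642929  0.4845966   0.61719404] [ 0.16608737  0.48181421 -0.21077588] 0.0004121287942564966
1.1917
0.25 [-0.45869527 -0.38519466 -0.72375796]
```

View pics/p1.png

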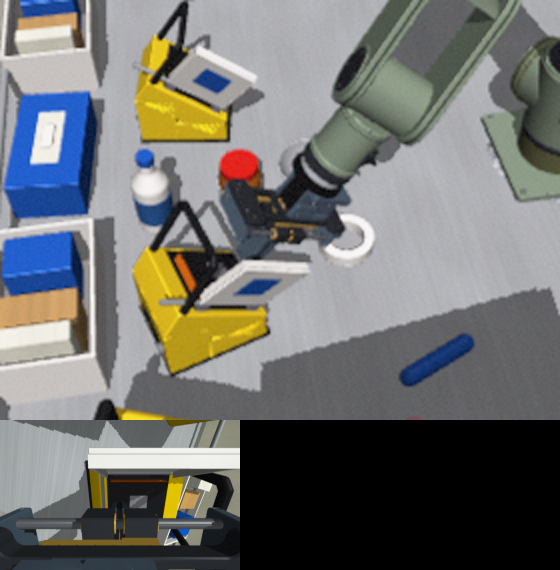

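The hand is clear of the handle and the lid, with the fingers over the lower half of the proud pack. Its orange side shows at (185,270). Next I press in small force-guarded steps.

```bash
python3 - <<'E'
from h import *
from bench import manip
f0=np.mean([manip.get_wrist_force() for _ in range(3)],0); o=.044; L=[]
out=lambda:(manip.get_tcp_pos()-F)@N
while o>-.002:
    o-=.0015 if o>.024 else .001
    manip.line_to(P(-.03,-.002,o),vel=.05)
    f=(manip.get_wrist_force()-f0)@N; L.append((round(o*1e3,1),round(out()*1e3,1),round(f,1)))
    if f>11: break
print(L,manip.get_time())
E
```

```text
[(42.5, np.float64(42.4), np.float64(-0.2)), (41.0, np.float64(40.9), np.float64(-0.0)), (39.5, np.float64(39.4), np.float64(0.6)), (38.0, np.float64(37.9), np.float64(-0.1)), (36.5, np.float64(36.4), np.float64(0.6)), (35.0, np.float64(34.9), np.float64(0.9)), (33.5, np.float64(33.4), np.float64(-0.2)), (32.0, np.float64(31.9), np.float64(0.4)), (30.5, np.float64(30.4), np.float64(0.1)), (29.0, np.float64(28.9), np.float64(-0.0)), (27.5, np.float64(27.4), np.float64(0.4)), (26.0, np.float64(25.9), np.float64(0.4)), (24.5, np.float64(24.4), np.float64(0.3)), (23.0, np.float64(22.9), np.float64(0.4)), (22.0, np.float64(22.0), np.float64(-0.0)), (21.0, np.float64(21.0), np.float64(0.7)), (20.0, np.float64(20.1), np.float64(2.5)), (19.0, np.float64(19.0), np.float64(3.4)), (18.0, np.float64(17.9), np.float64(2.5)), (17.0, np.float64(16.9), np.float64(3.2)), (16.0, np.float64(15.9), np.float64(2.9)), (15.0, np.float64(14.9), np.float64(2.7)), (14.0, np.float64(13.9), np.float64(2.4)), (13.0, np.float64(12.9), np.float64(2.6)), (12.0, np.float64(11.9), np.float64(2.9)), (11.0, np.float64(10.9), np.float64(2.8)), (10.0, np.float64(9.9), np.float64(2.5)), (9.0, np.float64(8.9), np.float64(2.7)), (8.0, np.float64(7.9), np.float64(2.4)), (7.0, np.float64(6.9), np.float64(2.8)), (6.0, np.float64(5.9), np.float64(2.4)), (5.0, np.float64(5.6), np.float64(10.7)), (4.0, np.float64(5.4), np.float64(19.9))] 14.8
```

The hard stop is at 5.5 mm, as expected for home. I'll retract, move round to the lid's outer side and check.

```bash
python3 - <<'E'
from h import *
from bench import manip
manip.line_to(P(-.03,-.002,.03),vel=.1)
manip.line_to(P(-.03,-.002,.15),vel=.3)
manip.line_to(P(-.03,.14,.15),Rt(.2),vel=.3)
a=manip.snapshot("scene");b=manip.snapshot("top")
W=cloud(b);m=np.zeros((400,640),np.uint8);cv2.fillPoly(m,[np.array([(271,149),(296,142),(303,167),(278,174)])],1)
c,n,sd,k=plane(W[m>0]);print("pack out",(c-F)@N,n,sd,k)
c=cv2.resize(a["image"][100:310,180:460],None,fx=2,fy=2,interpolation=cv2.INTER_CUBIC)
d=cv2.resize(b["image"][100:210,220:360],(560,440)[:2],interpolation=cv2.INTER_CUBIC)[:180]
cv2.imwrite("pics/p2.png",np.vstack([c,d])[:,:,::-1])
print(manip.get_time(),manip.get_q())
E
```

```text
pack out 0.0050107459062943985 [-0.55116676 -0.19640911  0.81094924] 0.0018872457923467868 623
16.7667 [ 0.86810429  0.18862661  1.96924876 -0.78957686  0.72359215  1.16974915]
```

View pics/p2.png

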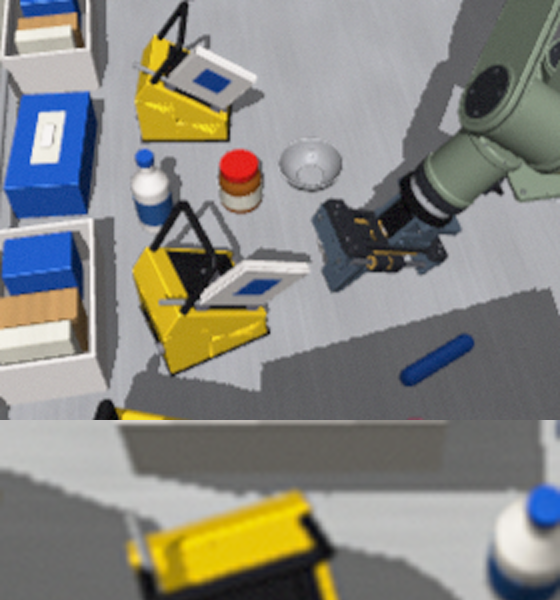

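The pack is home (5 mm out, no orange showing) and its lid is untouched. Next I swing the lid along an arc about the hinge, watching the force.

```bash
python3 - <<'E'
from h import *
from bench import manip
manip.line_to(P(-.03,.14,.078),vel=.25)
f0=np.mean([manip.get_wrist_force() for _ in range(3)],0);L=[]
r,w=.075,.015
for th in np.arange(1.85,0.09,-.125):
    phi=.05+.15*min(th/1.2,1)
    y=.054-r*np.cos(th)+.005*np.sin(th)+w*np.cos(phi)
    o=.014+r*np.sin(th)+.005*np.cos(th)-w*np.sin(phi)
    manip.line_to(P(-.03,y,o),Rt(phi),vel=.1)
    f=manip.get_wrist_force()-f0; L.append((round(th,2),*(A.T@f).round(1)))
    if np.linalg.norm(f)>35: break
print(*L,manip.get_time(),(A.T@(manip.get_tcp_pos()-F)).round(4))
a=manip.snapshot("scene")["image"][100:310,180:460]
cv2.imwrite("pics/p3.png",cv2.resize(a,None,fx=2,fy=2,interpolation=cv2.INTER_CUBIC)[:,:,::-1])
E
```

```text
(np.float64(1.85), np.float64(-0.7), np.float64(-0.5), np.float64(0.0)) (np.float64(1.72), np.float64(-0.9), np.float64(0.4), np.float64(0.8)) (np.float64(1.6), np.float64(-0.2), np.float64(0.3), np.float64(1.1)) (np.float64(1.48), np.float64(0.5), np.float64(0.3), np.float64(-0.1)) (np.float64(1.35), np.float64(-0.0), np.float64(0.1), np.float64(0.8)) (np.float64(1.23), np.float64(0.6), np.float64(0.6), np.float64(-0.5)) (np.float64(1.1), np.float64(-0.0), np.float64(0.7), np.float64(-0.1)) (np.float64(0.98), np.float64(0.6), np.float64(0.4), np.float64(0.2)) (np.float64(0.85), np.float64(1.1), np.float64(1.4), np.float64(1.5)) (np.float64(0.73), np.float64(-1.0), np.float64(0.6), np.float64(-0.1)) (np.float64(0.6), np.float64(-1.0), np.float64(-1.4), np.float64(0.6)) (np.float64(0.48), np.float64(0.1), np.float64(0.9), np.float64(-0.3)) (np.float64(0.35), np.float64(0.1), np.float64(0.3), np.float64(0.6)) (np.float64(0.23), np.float64(-0.0), np.float64(-0.0), np.float64(-0.0)) (np.float64(0.1), np.float64(-0.1), np.float64(0.7), np.float64(0.0)) 21.3167 [-0.0303 -0.0053  0.0255]
```

View pics/p3.png

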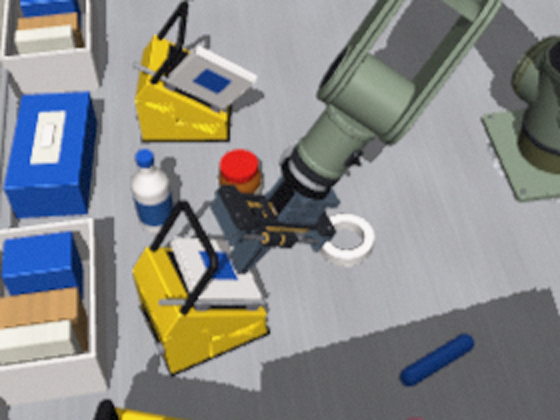

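The lid has followed and lies almost shut under the fingers at (230,265). Now I press it down firmly.

```bash
python3 - <<'E'
from h import *
from bench import manip
f0=np.mean([manip.get_wrist_force() for _ in range(3)],0);L=[];R=Rt(.05);o=.027
manip.line_to(P(-.03,-.015,o),R,vel=.05)
while o>.0:
    o-=.001; manip.line_to(P(-.03,-.015,o),R,vel=.05)
    f=(manip.get_wrist_force()-f0)@N; L.append((round(o*1e3,1),float(((manip.get_tcp_pos()-F)@N*1e3).round(1)),float(f.round(1))))
    if f>45: break
manip.sleep(.4)
print(*L)
manip.line_to(P(-.03,-.015,.04),vel=.1);manip.line_to(P(-.03,-.015,.17),vel=.3)
manip.line_to(manip.get_tcp_pos()+[-.12,0,.12],vel=.3)
s=manip.snapshot("scene");t=manip.snapshot("top");np.savez("top1.npz",**t);np.savez("scene1.npz",**s)
a=cv2.resize(s["image"][100:310,180:460],None,fx=2,fy=2,interpolation=cv2.INTER_CUBIC)
b=cv2.resize(t["image"][110:200,230:370],(560,360),interpolation=cv2.INTER_CUBIC)
cv2.imwrite("pics/p4.png",np.vstack([a[200:],b])[:,:,::-1])
for nm,s in (("t",t),("s",s)):
    C=(cloud(s)-F)@A
    m=(abs(C[...,0])<.045)&(abs(C[...,1])<.04)&(C[...,2]>-.02)&(C[...,2]<.06)
    c,n,sd,k=plane(C[m]);print(nm,"lid in face axes",c.round(4),n.round(3),sd,k)
print(manip.get_time())
E
```

```text
(26.0, 26.0, 0.9) (25.0, 25.0, 0.4) (24.0, 23.9, -1.0) (23.0, 22.9, -0.8) (22.0, 21.9, -0.4) (21.0, 20.9, -1.0) (20.0, 19.9, -0.9) (19.0, 19.0, 0.5) (18.0, 17.9, 1.2) (17.0, 17.6, 8.4) (16.0, 17.4, 16.9) (15.0, 17.2, 27.0) (14.0, 17.0, 35.3) (13.0, 16.8, 44.8) (12.0, 16.7, 54.6)
t lid in face axes [0.0014 0.0004 0.0184] [-0.001  0.007  1.   ] 0.0014516126984332731 753
s lid in face axes [-0.0014  0.0025  0.0174] [-0.006  0.003  1.   ] 0.0010072482106936265 359
27.8
```

View pics/p4.png

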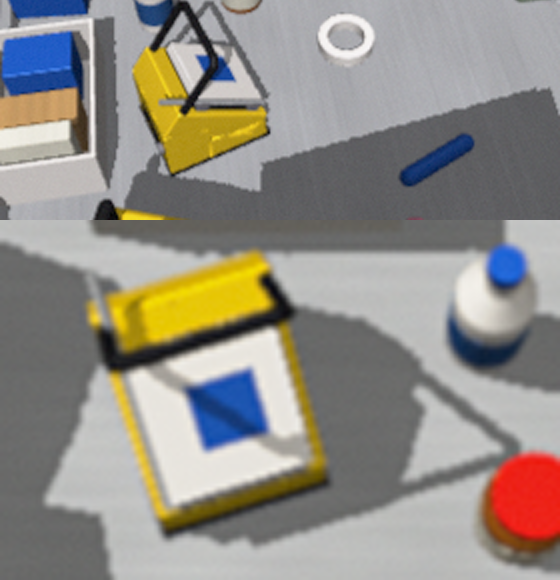

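The lid lies parallel to the face (tilt below 0.01 rad) at about 18 mm. It met a hard stop and took 54 N. The other objects look undisturbed and the arm is clear.

```bash
python3 -c "
from bench import manip
print(manip.finish_job())"
```

```text
the job is handed in; nothing more can be done
None
```

The job is handed in, at about 28 s of the 48 s allowed: the proud pack in the charger on the robot's left is fully home, its lid is firmly shut, and the other charger and the loose objects were not touched.

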